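Brush the offcuts off the drilling bed

TASK

Take the bench brush by its wooden grip and sweep both offcuts (orange and yellow) off the drilling bed into its blue catch tray; move them only with the brush, never with the gripper. Then stand the brush upright on its bristles on the bare table, clear of the bed and tray, and let go.

Things in the scene. Friction and masses are not known exactly. Their poses are not given: they have to be found in the camera images.
- drill_bed: fixed bed: grey metal plate, flat top 150 x 150 mm, 30 mm above the table; origin under the plate's centre at table height, z up. Ledges 10 mm high along its sides (134 mm clear between them, y = -67 to 67); ends open. At x = 75 to 185 mm adjoins the blue tray, 150 mm wide: floor 3 mm high, walls 4 thick, 32 high, open to the bed: sweep along +x (roughly world -y, robot's right).
- brush: loose bench brush, 140 g, standing on its bristles; origin at the centre of their underside, z up. Stiff black bristles 30 (x) x 86 (y) x 29 mm high; light wooden block 36 x 92 mm up to z = 44; upright wooden grip 22 mm thick (x), 70 mm long (y), z = 44 to 84: grip across x near z = 68 mm. Sweeps with either long side, along its x.
- scrap_a: loose orange L-shaped plastic offcut, about 26 x 26 x 18 mm, 20 g, lying on the drilling bed; origin near its middle on its underside
- scrap_b: loose yellow stepped plastic offcut, about 26 x 20 x 20 mm, 20 g, lying on the drilling bed; origin at the middle of its underside

How it is judged:
By the outcome, as a careful person would: the job done as asked, in the order asked, and still so for the second after the job is handed in, with the robot touching nothing.
It also fails if it takes over 54 s, if anything falls off the work surface, if the arm or the gripper's body presses on something with over 40 N, if the wrist force passes 120 N, or if a joint passes its speed limit or range.

ROBOT

A 6-joint arm with a two-finger parallel gripper is mounted at the origin on the work surface; the furniture and walls round the work are solid. World frame = base frame: x ahead of the robot, y to its left, z up, the work surface at z = 0. Lengths are in m, angles in degrees, forces in N, time in s.
With the tool pointing down it reaches from about 0.325 to 0.9 m from the base axis. Payload 6.1 kg.
Tool frame: the origin (TCP) lies midway between the tips of the shut fingers; the grasp point (between the pads) lies 19 mm behind it; z points along the fingers, y is the line along which they close (so a half turn about z gives the same grasp; the last joint's range is limited). The gripper opens to 87 mm and grips with 3 to 60 N. Pads are 19 mm wide; open, the fingers measure 117 mm over their backs; the gripper's body (75 mm by 190 mm) begins 51 mm behind the grasp point.
Start: joints at [61.53, 12.628, 87.462, -0, 79.91, -7.225], TCP at [0.226, 0.583, 0.223] pointing down, gripper open.
Joint ranges: [-170.65, 170.65], [-52.31, 119.04], [5.05, 147.46], [-71.25, 251.25], [11.57, 151.72], [-153.62, 153.62]. Speed limits (degrees/s): [147.25, 147.25, 172.46, 180, 180, 180].

INTERFACE

Orientations are given as a 3x3 rotation matrix whose columns are the frame's x, y, z axes.
In Python, from cell import robot gives the robot as it stands. The module is installed in compiled form; this text tells all that it offers.
- The arm moves only by the shell command python3 -m pendant 'ROWS' [FORCE]. ROWS is JSON, a list of rows, each a list of 3 entries, a list of its own where there are three numbers: the closure, from 0 (fully open) to 1 (shut), then the shift along the tool's x, y, z in units of 40 mm (1.0 is 40 mm), then the turn about the tool's z in degrees. In form: [[claw, [tx, ty, tz], spin], ...]. A call has 1 to 10 rows; each row is the pose to reach, as a shift and turn from the pose commanded when the call began, along the tool's axes at that moment; what a row does not reach only later rows make up. A row lasts 1/10 s, in which the tool goes at most 50 mm and 8.59 degrees, less where a joint would pass 70% of its speed; a pose out of reach is approached as far as the arm can. A call with a gripper value outside its range is refused whole. The fingers move at their own pace and stop on an object; FORCE is the grip in N (left out, the last holds). Time passes only in rows, so rows that repeat a pose let the fingers close. It gives the time, the measured TCP pose, the force, the opening and the grip force at its end, in the units of the state.
- robot.sense(): the state, without advancing time (a new reading comes with each control period).
- robot.read_camera(name): name is "side" or "top" or "wrist"; returns the picture (400x640x3 uint8, red, green, blue); there is no depth.
- robot.camera_info(name): a dict with "mtx" (3x3 intrinsics, pixels), "R" (3x3) and "t" (3): a world point X has camera coordinates R X + t; the wrist camera has in their place "hand_eye" (4x4, takes a point from camera to tool coordinates, whose origin is the TCP and whose axes are the flange's). Camera axes: x right, y down, z forward; pixel columns grow to the right and rows downward; lengths in m; the calibration is good to about 2 mm. The wrist camera is an equidistant fisheye: a pixel r from the principal point sees the ray r / f radians off the axis. A picture is of the moment at which its call begins: read the wrist's pose just before it. camera_info takes no time and is no camera call.
- robot.close_job(): hands the job in; it is judged then, once.
Trained networks look in the newest picture that a camera, given by its name, has taken for a name from the list of things; names that differ only in an ending like _2 or _b are one class to them, and where a whole thing is asked for, a point or a joint stands for the part that bears it (a point fixed in the world has none). Each returns a list of dicts, best first, with "score" (0 to 1); they miss things now and then, are a little off and sometimes report something else, mostly with a low value. They report only what shows in the picture. A call takes as long as a camera call.
- robot.outline_of(thing, camera): "mask" (400x640 bool, what is visible of it) and "uv" ([column, row] in pixels, amid what is visible of it).
The state is a dict: "time_s": time; "joints": joint angles; "joint_velocities": joint speeds; "joint_torque": joint torques, N m; "position": TCP position; "orientation": TCP orientation; "contact_force": force on the tool from outside, world axes, zero at the start; "wrist_torque": the same for the moment, N m; "gripper_width": opening from 0.0 (shut) to 1.0 (fully open); "finger_force": force on a finger pad.
Only numpy, scipy, OpenCV 4.12 (cv2) and the standard library are available. Lean on these libraries where they do the work, as an engineer would, in place of code of your own. Each camera call takes 0.05 s, during which the arm holds its last target. There are 200 camera calls.

## Working session

There is one attempt and no reset: what is moved stays moved. The work goes in short steps, Python scripts to look and compute and a shell command to move; the robot and the scene stay as the last step left them, time stands still between calls to the robot, and variables do not carry over. Pictures are saved under pics/ and viewed, at most 10 in all, crops included, and the job is handed in when it is done.

```bash
mkdir -p pics
cat > h.py <<'E'
import numpy as np, cv2
from cell import robot
def shot(cam,name):
    im=robot.read_camera(cam); cv2.imwrite(f'pics/{name}.png',cv2.cvtColor(im,cv2.COLOR_RGB2BGR)); return im
def ray(cam,uv,z,info=None):
    i=robot.camera_info(cam); K=np.array(i['mtx']);R=np.array(i['R']);t=np.array(i['t'])
    d=R.T@np.linalg.inv(K)@np.array([uv[0],uv[1],1.]); c=-R.T@t
    return c+d*(z-c[2])/d[2]
E
python3 - <<'E'
from h import *
np.set_printoptions(precision=3,suppress=True)
s=robot.sense();print(s['time_s'],s['position'],s['orientation'],s['gripper_width'])
a=shot('top','top1');b=shot('side','side1')
cv2.imwrite('pics/both1.png',cv2.cvtColor(np.vstack([cv2.resize(a,(480,300)),cv2.resize(b,(480,300))]),cv2.COLOR_RGB2BGR))
for th,zt in [('brush',.084),('scrap_a',.048),('scrap_b',.05),('drill_bed',.03)]:
    for o in robot.outline_of(th,'top')[:2]:
        m=o['mask'].astype(np.uint8);r=cv2.minAreaRect(cv2.findNonZero(m))
        box=cv2.boxPoints(r)
        print(th,round(o['score'],2),o['uv'],m.sum(),[ray('top',p,zt)[:2].round(3) for p in [o['uv'],*box]])
i=robot.camera_info('top');print(-np.array(i['R']).T@i['t'])
E
```

```text
0.0 [0.226 0.582 0.221] [[-0.932  0.362 -0.001]
 [ 0.362  0.932 -0.002]
 [ 0.    -0.002 -1.   ]] 1.0050056963673917
brush 0.93 [246.9, 230.8] 731 [array([0.379, 0.296]), array([0.338, 0.324]), array([0.424, 0.317]), array([0.42 , 0.276]), array([0.334, 0.283])]
scrap_a 0.43 [396.7, 201.7] 117 [array([ 0.447, -0.029]), array([ 0.469, -0.015]), array([ 0.469, -0.042]), array([ 0.446, -0.041]), array([ 0.446, -0.014])]
scrap_b 0.43 [396.7, 201.7] 117 [array([ 0.446, -0.029]), array([ 0.468, -0.015]), array([ 0.468, -0.042]), array([ 0.446, -0.041]), array([ 0.446, -0.014])]
drill_bed 0.69 [401.6, 212.4] 7298 [array([ 0.425, -0.043]), array([0.387, 0.109]), array([0.54 , 0.075]), array([ 0.481, -0.185]), array([ 0.331, -0.144])]
[0.303 0.127 0.887]
```

View pics/top1.png

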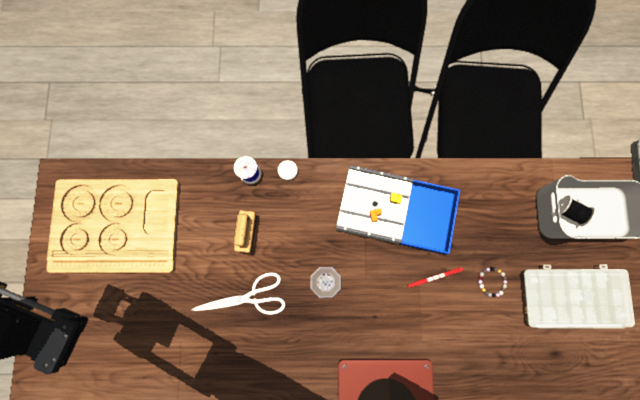

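The top view shows the brush near (245,231), the bed at about (375,205) with orange at (375,214) and yellow at (396,198), and the blue tray at (432,217). The two networks' scrap hits were both the yellow one, so I'll find the scraps by colour.

Run:
```python
from h import *
np.set_printoptions(precision=3,suppress=True)
a=cv2.cvtColor(cv2.imread('pics/top1.png'),cv2.COLOR_BGR2HSV)
def rep(n,m,z):
    k=m.astype(np.uint8);c,l,st,ce=cv2.connectedComponentsWithStats(k)
    j=1+np.argmax(st[1:,4]);m=(l==j).astype(np.uint8);r=cv2.minAreaRect(cv2.findNonZero(m))
    print(n,st[j,4],ce[j],ray('top',ce[j],z)[:2],[ray('top',p,z)[:2] for p in cv2.boxPoints(r)])
roi=np.zeros(a.shape[:2],bool);roi[165:255,330:470]=1
H,S,V=a[...,0],a[...,1],a[...,2]
rep('orange',roi&(H<19)&(H>4)&(S>180)&(V>180),.045)
rep('yellow',roi&(H>=21)&(H<32)&(S>150)&(V>150),.045)
rep('blue',roi&(H>100)&(H<125)&(S>150),.02)
rep('plate',roi&(S<60)&(V>170),.03)
im=cv2.imread('pics/top1.png')
c1=cv2.resize(im[195:265,215:275],None,fx=6,fy=6,interpolation=cv2.INTER_CUBIC)
c2=cv2.resize(im[160:260,330:470],None,fx=5,fy=5,interpolation=cv2.INTER_CUBIC)
o=np.zeros((500,360+700-260,3),np.uint8);o[:420,:]=0
o=np.zeros((600,800,3),np.uint8)
c2=cv2.resize(im[160:260,330:470],(490,350),interpolation=cv2.INTER_CUBIC);c1=cv2.resize(c1,(300,350))
o[:350,:300]=c1;o[:350,305:795]=c2
cv2.imwrite('pics/z1.png',o[:350])
```

```text
orange 6 [378.167 213.833] [0.42  0.012] [array([0.418, 0.018]), array([0.422, 0.009]), array([0.421, 0.008]), array([0.416, 0.017])]
yellow 91 [395.22  197.615] [ 0.457 -0.027] [array([ 0.45 , -0.013]), array([ 0.469, -0.018]), array([ 0.464, -0.041]), array([ 0.445, -0.037])]
blue 3171 [430.705 216.983] [ 0.416 -0.112] [array([ 0.351, -0.04 ]), array([ 0.504, -0.075]), array([ 0.481, -0.186]), array([ 0.33 , -0.149])]
plate 3490 [373.606 204.002] [0.444 0.02 ] [array([0.392, 0.109]), array([0.538, 0.075]), array([ 0.502, -0.076]), array([ 0.358, -0.038])]
```

View pics/z1.png

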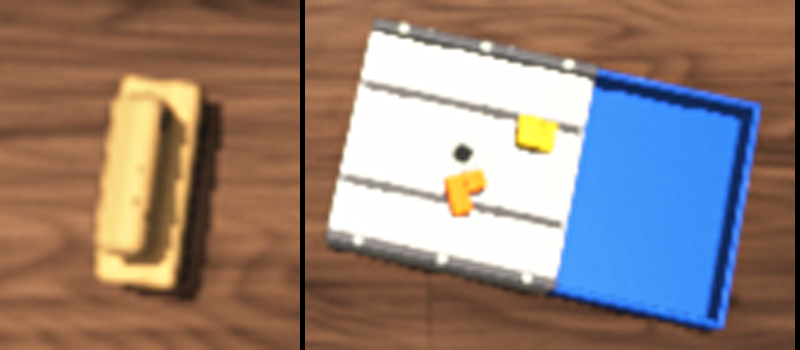

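View pics/side1.png

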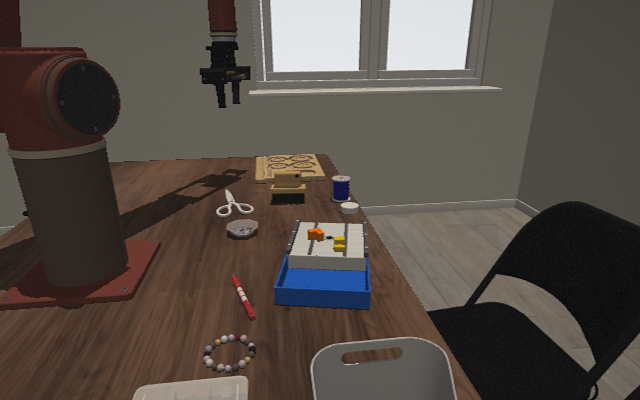

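The crop shows the grip top at about (240.6,229.5), the block centre near (244.6,231.6) and both scraps within the clear channel. The side view shows the brush standing at about (289,187) with nothing right next to it. I'll compute the hover move.

```bash
cat >> h.py <<'E'
np.set_printoptions(precision=3,suppress=True)
def goto(p,ydeg):
    s=robot.sense();R=np.array(s['orientation']);d=np.array(p)-s['position']
    cur=np.degrees(np.arctan2(R[1,1],R[0,1]))
    print('t',s['time_s'],'pos',np.array(s['position']),'yaw',cur,'shift',R.T@d/.04,'spin',-(ydeg-cur))
BC=np.array([.447,.018,0]);BA=77.
bx=-np.array([np.cos(np.radians(BA)),np.sin(np.radians(BA)),0]);by=np.array([-bx[1],bx[0],0])
def bed(p): d=np.array(p)-BC; return np.array([d@bx,d@by,d[2]])
def wor(x,y,z): return BC+bx*x+by*y+np.array([0,0,z])
E
python3 - <<'E'
from h import *
g=ray('top',(240.6,229.5),.084);b=ray('top',(244.6,231.6),.044);print(g,b)
print('orange',bed(ray('top',(375.7,214.9),.043)),'yellow',bed(ray('top',(395.5,198),.045)))
p=(g+b)/2;goto([p[0],p[1],.17],81.5)
E
```

```text
[0.381 0.31  0.084] [0.38  0.31  0.044]
orange [ 0.007 -0.029  0.043] yellow [0.042 0.019 0.045]
t 0.3 pos [0.226 0.582 0.222] yaw 68.75499325100718 shift [-6.069 -4.947  1.306] spin -12.745006748992822
```

```bash
python3 -m pendant '[[0,[-1,-0.8,0],-6],[0,[-2,-1.6,0],-12.7],[0,[-3,-2.45,0.3],-12.7],[0,[-4,-3.3,0.6],-12.7],[0,[-5,-4.1,1],-12.7],[0,[-5.7,-4.65,1.3],-12.7],[0,[-6.07,-4.95,1.3],-12.7],[0,[-6.07,-4.95,1.3],-12.7],[0,[-6.07,-4.95,1.3],-12.7]]' 25
python3 - <<'E'
from h import *
goto([.381,.310,.049],81.5)
shot('wrist','w1');i=robot.camera_info('wrist');print(i)
for o in robot.outline_of('brush','wrist')[:2]: print(o['score'],o['uv'],o['mask'].sum())
E
```

```text
time_s: 1.2
position: [0.3812, 0.3102, 0.1709]
orientation: [[-0.989, 0.15, 0.0], [0.15, 0.989, 0.001], [-0.0, 0.001, -1.0]]
contact_force: [0.3, -0.1, 1.1]
gripper_width: 1.0
finger_force: 0.0
t 1.2 pos [0.381 0.31  0.171] yaw 81.3725511588767 shift [ 0.006 -0.008  3.047] spin -0.12744884112329657
{'mtx': array([[309.707,   0.   , 319.241],
       [  0.   , 309.707, 195.629],
       [  0.   ,   0.   ,   1.   ]]), 'hand_eye': array([[ 0.   , -0.966, -0.258,  0.072],
       [ 1.   ,  0.   ,  0.001,  0.001],
       [-0.   , -0.258,  0.966, -0.161],
       [ 0.   ,  0.   ,  0.   ,  1.   ]])}
0.66 [320.3, 187.2] 3417
```

View pics/w1.png

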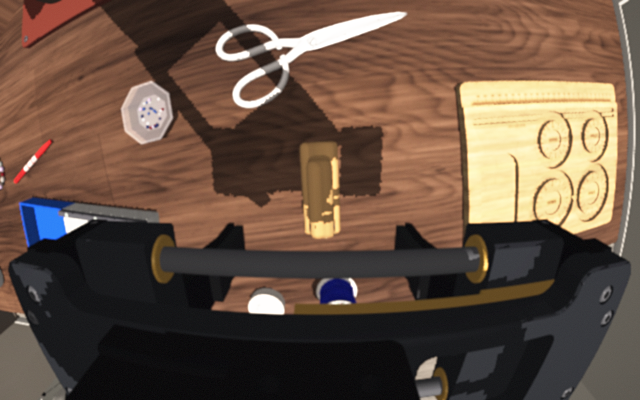

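The wrist picture shows the brush block at (320,190) and the grip at (319,182). That puts the brush centre under the TCP within about 1 mm, aligned, so I'll descend and grip.

```bash
python3 -m pendant '[[0,[0,0,1],0],[0,[0,0,2],0],[0,[0,0,2.7],0],[0,[0,0,3.02],0],[0,[0,0,3.02],0],[1,[0,0,3.02],0],[1,[0,0,3.02],0],[1,[0,0,3.02],0],[1,[0,0,3.02],0],[1,[0,0,3.02],0]]' 40
python3 -m pendant '[[1,[0,0,0],0],[1,[0,0,0],0],[1,[0,0,0],0],[1,[0,0,0],0]]'
```

```text
time_s: 2.3
position: [0.3815, 0.3102, 0.0504]
orientation: [[-0.989, 0.149, 0.001], [0.149, 0.989, 0.001], [-0.001, 0.001, -1.0]]
contact_force: [-0.5, -0.2, -0.5]
gripper_width: 0.633
finger_force: 0.0
time_s: 2.7
position: [0.381, 0.31, 0.0497]
orientation: [[-0.989, 0.149, -0.0], [0.149, 0.989, 0.0], [0.0, 0.0, -1.0]]
contact_force: [-0.2, 0.2, 0.2]
gripper_width: 0.265
finger_force: 0.7
```

```bash
python3 -m pendant '[[1,[0,0,0],0],[1,[0,0,0],0],[1,[0,0,0],0],[1,[0,0,-0.6],0],[1,[0,0,-1.3],0],[1,[0,0,-2],0],[1,[0,0,-2],0],[1,[0,0,-2],0]]' 40
python3 - <<'E'
from h import *
s=robot.sense();print(bed(s['position']))
goto(wor(-.055,-.006,.13),77); goto(wor(-.055,-.006,.0805),77);goto(wor(.085,-.006,.0805),77)
E
```

```text
time_s: 3.5
position: [0.3812, 0.3101, 0.1299]
orientation: [[-0.989, 0.149, 0.001], [0.149, 0.989, 0.0], [-0.001, 0.001, -1.0]]
contact_force: [-0.7, -0.1, -2.6]
gripper_width: 0.251
finger_force: 39.9
[-0.27 -0.13  0.13]
t 3.5 pos [0.381 0.31  0.13 ] yaw 81.45423376412501 shift [-2.668 -5.594 -0.004] spin 4.454233764125007
t 3.5 pos [0.381 0.31  0.13 ] yaw 81.45423376412501 shift [-2.667 -5.595  1.234] spin 4.454233764125007
t 3.5 pos [0.381 0.31  0.13 ] yaw 81.45423376412501 shift [-2.396 -9.084  1.232] spin 4.454233764125007
```

```bash
python3 -m pendant '[[1,[-0.4,-0.8,0],2],[1,[-0.8,-1.7,0],4.45],[1,[-1.2,-2.6,0],4.45],[1,[-1.6,-3.5,0],4.45],[1,[-2.1,-4.4,0],4.45],[1,[-2.5,-5.2,0],4.45],[1,[-2.67,-5.6,0],4.45],[1,[-2.67,-5.6,0],4.45],[1,[-2.67,-5.6,0],4.45]]'
python3 - <<'E'
from h import *
a=shot('top','top2');b=shot('side','side2')
cv2.imwrite('pics/z2.png',cv2.cvtColor(np.hstack([cv2.resize(a[160:260,330:470],(490,350)),cv2.resize(b[160:320,230:390],(300,300)).repeat(1,0) if 0 else cv2.resize(b[160:320,230:390],(300,350))]),cv2.COLOR_RGB2BGR))
print(bed(robot.sense()['position'])); goto(wor(-.055,-.006,.0805),77);goto(wor(.085,-.006,.0805),77)
E
```

```text
time_s: 4.4
position: [0.4522, 0.0726, 0.1282]
orientation: [[-0.974, 0.226, -0.003], [0.226, 0.974, 0.001], [0.003, -0.0, -1.0]]
contact_force: [-0.3, 0.5, -1.5]
gripper_width: 0.247
finger_force: 39.9
[-0.055 -0.007  0.129]
t 4.5 pos [0.452 0.073 0.129] yaw 77.04422946549532 shift [-0.033 -0.006  1.206] spin 0.04422946549532014
t 4.5 pos [0.452 0.073 0.129] yaw 77.04422946549532 shift [-0.03  -3.506  1.206] spin 0.04422946549532014
```

View pics/z2.png

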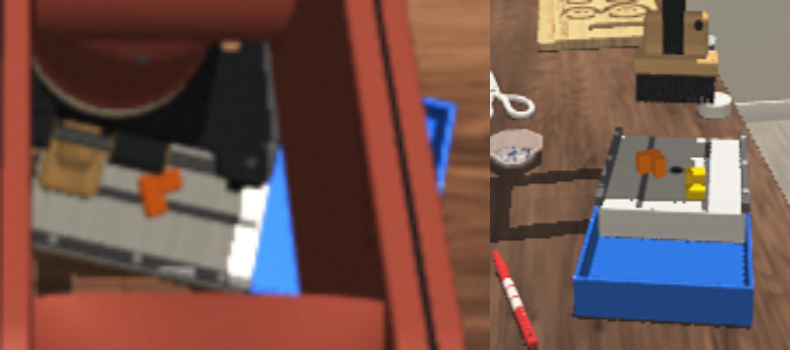

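The brush hangs level over the open rear end of the bed. In the side crop, orange (650,162) and yellow (696,180) are still in place ahead of it. I'll lower it and sweep.

```bash
python3 -m pendant '[[1,[-0.03,0,0.5],0],[1,[-0.03,0,1],0],[1,[-0.03,0,1.2],0],[1,[-0.03,0,1.2],0],[1,[-0.03,-0.2,1.2],0],[1,[-0.03,-0.4,1.2],0],[1,[-0.03,-0.65,1.2],0],[1,[-0.03,-0.9,1.2],0],[1,[-0.03,-1.15,1.2],0],[1,[-0.03,-1.4,1.2],0]]'
python3 -m pendant '[[1,[0,-0.25,0],0],[1,[0,-0.5,0],0],[1,[0,-0.75,0],0],[1,[0,-1,0],0],[1,[0,-1.25,0],0],[1,[0,-1.5,0],0],[1,[0,-1.75,0],0],[1,[0,-2,0],0],[1,[0,-2.1,0],0],[1,[0,-2.1,0],0]]'
python3 - <<'E'
from h import *
b=shot('side','side3');print(bed(robot.sense()['position']))
cv2.imwrite('pics/z3.png',cv2.cvtColor(cv2.resize(b[140:320,230:430],(600,540)),cv2.COLOR_RGB2BGR))
E
```

```text
time_s: 5.5
position: [0.4418, 0.0167, 0.0819]
orientation: [[-0.974, 0.225, 0.0], [0.225, 0.974, -0.0], [-0.0, 0.0, -1.0]]
contact_force: [0.1, -0.5, -2.0]
gripper_width: 0.247
finger_force: 40.0
time_s: 6.5
position: [0.423, -0.0647, 0.0818]
orientation: [[-0.974, 0.226, 0.0], [0.226, 0.974, -0.0], [-0.0, -0.0, -1.0]]
contact_force: [-0.1, 0.3, -1.9]
gripper_width: 0.249
finger_force: 40.0
[ 0.086 -0.005  0.082]
```

View pics/z3.png

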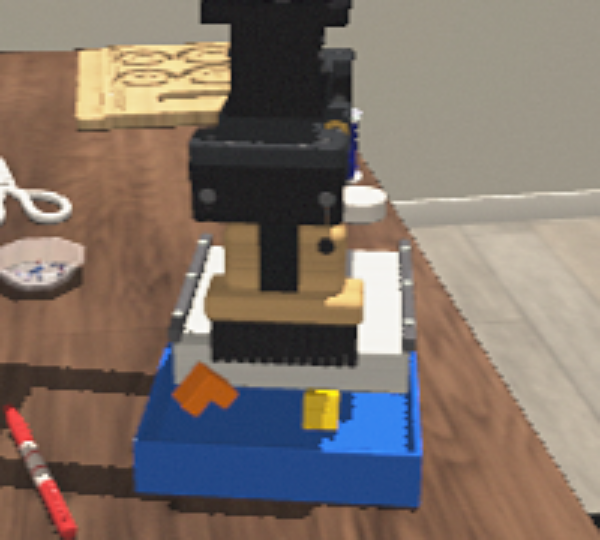

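Both offcuts are in the tray, orange at (205,390) and yellow at (320,410) in the crop. Next I'll lift and carry the brush back to its original clear spot.

```bash
python3 -m pendant '[[1,[0,0,-0.5],0],[1,[0,0,-1.2],0],[1,[0,0.5,-1.3],0],[1,[0,1.5,-1.3],0],[1,[0,2.5,-1.3],0],[1,[0,3.5,-1.3],0],[1,[0,4.2,-1.3],0],[1,[0,4.5,-1.3],0],[1,[0,4.5,-1.3],0]]'
python3 - <<'E'
from h import *
goto([.381,.310,.0505],81.5)
b=shot('side','side4')
cv2.imwrite('pics/z4.png',cv2.cvtColor(cv2.resize(b[140:320,230:430],(600,540)),cv2.COLOR_RGB2BGR))
E
```

```text
time_s: 7.45
position: [0.4635, 0.1126, 0.1336]
orientation: [[-0.975, 0.222, -0.0], [0.222, 0.975, 0.0], [0.0, -0.0, -1.0]]
contact_force: [-0.5, 0.8, -1.0]
gripper_width: 0.249
finger_force: 40.0
t 7.45 pos [0.463 0.113 0.134] yaw 77.17530336912317 shift [3.104 4.353 2.079] spin -4.324696630876829
```

View pics/z4.png

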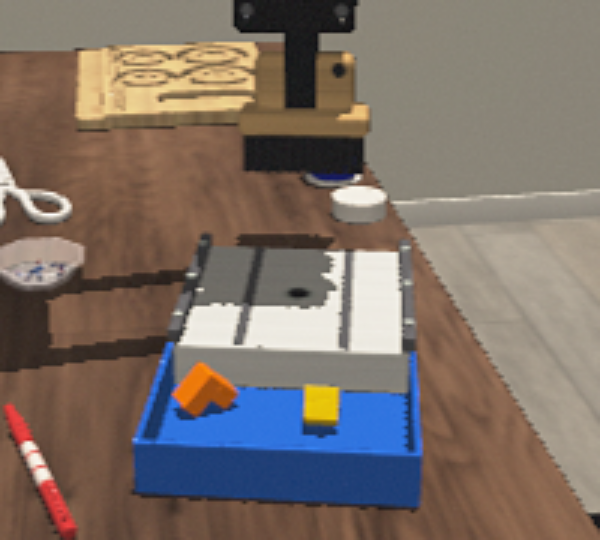

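The bed is empty and both offcuts lie in the tray. I'll set the brush down.

```bash
python3 -m pendant '[[1,[0.6,0.85,0],-2],[1,[1.2,1.7,0],-4.3],[1,[1.8,2.55,0],-4.3],[1,[2.4,3.4,0],-4.3],[1,[2.9,4.1,0],-4.3],[1,[3.1,4.35,0.3],-4.3],[1,[3.1,4.35,1],-4.3],[1,[3.1,4.35,1.6],-4.3],[1,[3.1,4.35,1.9],-4.3],[1,[3.1,4.35,1.9],-4.3]]'
```

```text
time_s: 8.5
position: [0.3806, 0.3066, 0.0554]
orientation: [[-0.988, 0.153, -0.004], [0.153, 0.988, -0.003], [0.004, -0.003, -1.0]]
contact_force: [0.2, 0.8, -1.3]
gripper_width: 0.245
finger_force: 40.0
```

```bash
python3 -m pendant '[[1,[0,0,0.05],0],[1,[0,0,0.1],0],[1,[0,0,0.14],0],[1,[0,0,0.18],0],[1,[0,0,0.18],0],[1,[0,0,0.18],0]]'
```

```text
time_s: 9.1
position: [0.3819, 0.3088, 0.0507]
orientation: [[-0.989, 0.151, 0.0], [0.151, 0.989, 0.0], [-0.0, 0.0, -1.0]]
contact_force: [-0.4, -0.5, -1.3]
gripper_width: 0.247
finger_force: 40.0
```

```bash
python3 -m pendant '[[1,[0,0,0.03],0],[1,[0,0,0.03],0],[1,[0,0,0.04],0],[1,[0,0,0.04],0]]'
```

```text
time_s: 9.5
position: [0.3822, 0.3089, 0.0494]
orientation: [[-0.989, 0.151, 0.001], [0.151, 0.989, 0.0], [-0.001, 0.0, -1.0]]
contact_force: [0.1, -0.7, 3.5]
gripper_width: 0.251
finger_force: 40.0
```

Contact force turned upward at z = 0.0494, so the bristles are on the table. I'll release and rise.

```bash
python3 -m pendant '[[0.6,[0,0,0],0],[0.3,[0,0,0],0],[0,[0,0,0],0],[0,[0,0,0],0],[0,[0,0,0],0],[0,[0,0,0],0],[0,[0,0,0],0],[0,[0,0,0],0],[0,[0,0,0],0]]'
python3 -m pendant '[[0,[0,0,-0.5],0],[0,[0,0,-1.2],0],[0,[0,0,-2],0],[0,[0,0,-3],0],[0,[0,0,-4],0],[0,[0,0,-4],0],[0,[0,0,-4],0],[0,[0,0,-4],0]]'
python3 - <<'E'
from h import *
b=shot('side','side5')
cv2.imwrite('pics/z5.png',cv2.cvtColor(cv2.resize(b[120:320,230:430],(600,600)),cv2.COLOR_RGB2BGR))
E
```

```text
time_s: 10.4
position: [0.3818, 0.3087, 0.049]
orientation: [[-0.989, 0.151, 0.0], [0.151, 0.989, 0.0], [-0.0, 0.0, -1.0]]
contact_force: [-1.4, 0.3, 0.6]
gripper_width: 0.959
finger_force: 0.0
time_s: 11.2
position: [0.3811, 0.3083, 0.2076]
orientation: [[-0.989, 0.151, -0.002], [0.151, 0.989, -0.001], [0.002, -0.001, -1.0]]
contact_force: [0.2, 0.0, -0.1]
gripper_width: 1.003
finger_force: 0.0
```

View pics/z5.png

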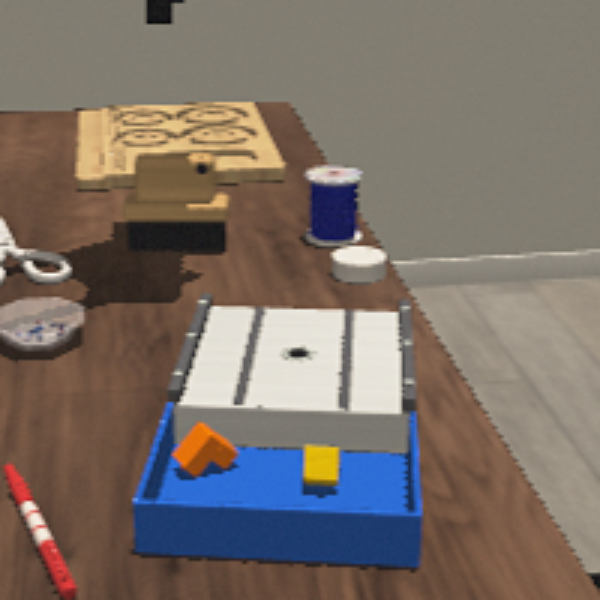

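The brush stands upright on the bare table at (178,215), both offcuts are in the tray at (205,450) and (320,465), and the gripper is clear.

```bash
python3 -c "
from cell import robot
print(robot.close_job())"
```

```text
the job is handed in; nothing more can be done
None
```

Job handed in at about 11 s of the 54 s allowed: both offcuts were swept into the blue tray with the brush, which now stands upright on its bristles on the bare table, released and clear of the bed and tray.

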